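Turn round the order of the coppersmith's stakes

ROBOT

A 6-joint arm with a two-finger parallel gripper is mounted at the origin on the work surface. World frame = base frame: x ahead of the robot, y to its left, z up, the work surface at z = 0. Lengths are in mm, angles in degrees, forces in N, time in s.
With the tool pointing down it reaches from about 300 to 850 mm from the base axis. Payload 4.2 kg.
Tool frame: the origin (TCP) lies between the finger pads; the fingertips stand 14 mm ahead of it and the grasp point (between the pads) lies 5 mm behind it; z points along the fingers, y is the line along which they close (so a half turn about z gives the same grasp; the last joint's range is limited). The gripper opens to 91 mm and grips with 3 to 60 N. Pads are 32 mm wide; open, the fingers measure 118 mm over their backs; the gripper's body (76 mm by 178 mm) begins 60 mm behind the grasp point.
Start: joints at [-1.146, 18.312, 89.639, -0, 72.044, -1.146], TCP at [575.015, 0, 227.976] pointing down, gripper open.
Joint ranges: [-177.97, 177.97], [-48.28, 115.42], [12.27, 149.76], [-77.06, 257.06], [2.81, 150.46], [-146.56, 146.56]. Speed limits (degrees/s): [147.25, 147.25, 180, 180, 180, 180].

INTERFACE

Orientations are given as [roll, pitch, yaw] about the fixed x, y, z axes, in that order (R = Rz(yaw) Ry(pitch) Rx(roll)).
In Python, from workcell import * gives the robot as it stands. The module is installed in compiled form; this text tells all that it offers.
- The arm moves only by the tool send_rows, never from a script. Its argument "deltas" is a list of rows, each a list of 2 entries, a list of its own where there are three numbers: the shift along the tool's x, y, z normalised to -1 to 1, where 1 is 0.5 m, then the turn, a rotation vector about the tool's x, y, z normalised to -1 to 1, where 1 is 0.5 rad. A call has 1 to 10 rows; each row shifts and turns the commanded pose from where the row before left it, along the tool's axes as they then stand; what a row does not reach is not made up. A row lasts 1/10 s, in which the tool goes at most 50 mm and 8.59 degrees, less where a joint would pass 70% of its speed; a pose out of reach is approached as far as the arm can. A call with a number of a shift or a turn outside -1 to 1 is refused whole. A call with a gripper value outside its range is refused whole. "grip" is the closure, from 0 (fully open) to 1 (shut), set as the call begins (left out, the last holds). The fingers move at their own pace and stop on an object; "grip_force" is the grip in N (left out, the last holds). Time passes only in rows, so rows that do not move let the fingers close. It gives the time, the measured TCP pose, the force, the opening and the grip force at its end, in the units of the state.
- state(): the state, without advancing time (a new reading comes with each control period).
- grab_frame(name): name is "scene" or "side" or "wrist"; returns the picture (400x640x3 uint8, red, green, blue); there is no depth.
- calibration(name): a dict with "mtx" (3x3 intrinsics, pixels), "D" ([k1, k2, p1, p2, k3] as OpenCV has them; the pictures are not rectified), "R" (3x3) and "t" (3): a world point X has camera coordinates R X + t. Camera axes: x right, y down, z forward; pixel columns grow to the right and rows downward; lengths in mm; the calibration is good to about 2 mm. A picture is of the moment at which its call begins: read the wrist's pose just before it. calibration takes no time and is no camera call; for the wrist camera it gives the pose at the moment of the call.
- job_done(): hands the job in; it is judged then, once.
Trained networks look in the newest picture that a camera, given by its name, has taken for a name from the list of things; names that differ only in an ending like _2 or _b are one class to them, and where a whole thing is asked for, a point or a joint stands for the part that bears it (a point fixed in the world has none). Each returns a list of dicts, best first, with "p" (0 to 1); they miss things now and then, are a little off and sometimes report something else, mostly with a low value. They report only what shows in the picture. A call takes as long as a camera call. They do not tell look-alikes from the thing itself.
- trace(camera, label): "pixels" (400x640 bool, what is visible of it) and "bbox" ([left, top, width, height] in pixels, round what is visible of it).
The state is a dict: "time_s": time; "qpos": joint angles; "qvel": joint speeds; "effort": joint torques, N m; "ee_pos": TCP position; "ee_rot": TCP orientation; "force": force on the tool from outside, world axes, zero at the start; "torque": the same for the moment, N m; "gripper_width": finger opening in mm; "gripper_force": force on a finger pad.
Only numpy, scipy, OpenCV 4.12 (cv2) and the standard library are available. Lean on these libraries where they do the work, as an engineer would, in place of code of your own. Each camera call takes 0.05 s, during which the arm holds its last target. There are 200 camera calls.

TASK

The four steel stakes stand in one tray in the order they were used for raising the copper; planishing takes them in the opposite order. Move them one by one into the empty tray so that the row is reversed, as seen from the robot: the leftmost stake goes to the rightmost bay, the next beside it, and so on to the rightmost stake in the leftmost bay. Stand each one upright, foot flat on the floor of its own bay, without dropping it or knocking any over, and leave the beaker, the jar and the hammer where they are.

Things in the scene. Friction and masses are not known exactly. Their poses are not given: they have to be found in the camera images.
- domed: Loose upright steel stake, 0.3 to 0.5 kg. Round foot 44 mm across, 10 mm thick; shank 20 mm; on top a round head 38 mm across with a domed top: straight-sided from 45 to 65 mm above the underside, dome up to 82 mm; grip it about 58 mm up. Origin: centre of the underside of the foot; z up.
- mushroom: Loose upright steel stake, 0.3 to 0.5 kg. Round foot 44 mm across, 10 mm thick; shank 20 mm; on top a flat wide disc 52 mm across, from 58 to 72 mm above the underside (the top); grip it by the rim about 65 mm up. Origin: centre of the underside of the foot; z up.
- pointed: Loose upright steel stake, 0.3 to 0.5 kg. Round foot 44 mm across, 10 mm thick; shank 20 mm; on top a round head 30 mm across, straight-sided from 45 to 68 mm above the underside, ending in a cone with its point at 96 mm; grip it about 57 mm up. Origin: centre of the underside of the foot; z up.
- square: Loose upright steel stake, 0.3 to 0.5 kg. Round foot 44 mm across, 10 mm thick; shank 20 mm; on top a square block 34 x 34 mm, from 48 to 74 mm above the underside (the top), its sides along its x and y axes, at most 0.25 rad askew to the tray; grip it across two flats about 61 mm up. Origin: centre of the underside of the foot; z up.
- old_tray: Fixed light wooden tray 76 x 280 mm holding the four stakes at the start; the nearer or the farther of two. Origin: centre of its underside, on the bench; y runs along the row to the left, x away from the robot (yaw within 0.15 rad). Four bays 60 x 60 mm inside, centres at x = 0, y = 102, 34, -34, -102 mm; floors 10 mm, walls (8 mm thick) 18 mm above the bench.
- new_tray: Fixed wooden tray 76 x 280 mm, empty at first. Origin: centre of its underside, on the bench; y along the row to the left, x away from the robot (yaw within 0.15 rad). Four bays 60 x 60 mm inside, centres at x = 0, y = 102, 34, -34, -102 mm; floors 10 mm, walls (8 mm thick) 18 mm above the bench. Other loose things lie 50 mm or more beside both trays, under 110 mm high.
- bay_domed: The bay of the old tray in which the domed stake stands at the start (fixed; all four bays look alike, 60 x 60 mm inside); it stays as the mark of that stake's old place in the row. Origin: centre of the bay, 6 mm above the bench and 4 mm under the bay's floor; axes as the old tray's.
- bay_mushroom: The bay of the old tray in which the mushroom stake stands at the start (fixed; all four bays look alike, 60 x 60 mm inside); it stays as the mark of that stake's old place in the row. Origin: centre of the bay, 6 mm above the bench and 4 mm under the bay's floor; axes as the old tray's.
- bay_pointed: The bay of the old tray in which the pointed stake stands at the start (fixed; all four bays look alike, 60 x 60 mm inside); it stays as the mark of that stake's old place in the row. Origin: centre of the bay, 6 mm above the bench and 4 mm under the bay's floor; axes as the old tray's.
- bay_square: The bay of the old tray in which the square stake stands at the start (fixed; all four bays look alike, 60 x 60 mm inside); it stays as the mark of that stake's old place in the row. Origin: centre of the bay, 6 mm above the bench and 4 mm under the bay's floor; axes as the old tray's.
Mind the look-alikes: they are no part of the job. Leave any red look-alike of the pointed alone. Leave any yellow look-alike of the square alone.

How it is judged:
By the outcome, as a careful person would: the job done as asked, in the order asked, and still so for the second after the job is handed in, with the robot touching nothing.
It also fails if it takes over 99 s, if anything falls off the work surface, if the arm or the gripper's body presses on something with over 40 N, if the wrist force passes 120 N, or if a joint passes its speed limit or range.

## Working session

There is one attempt and no reset: what is moved stays moved. The work goes in short steps, Python scripts to look and compute and a tool call to move; the robot and the scene stay as the last step left them, time stands still between calls to the robot, and variables do not carry over. Pictures are saved under pics/ and viewed, at most 14 in all, crops included, and the job is handed in when it is done.

Besides the shell and the picture viewer there is one more tool, called after "Call:" as name(argument=value, ...), one argument or row to a line, values as JSON. send_rows: Moves the arm, as the interface text tells. Scaled input: -1 to 1 covers 0.5 m each way for a shift and 0.5 rad each way for a turn. Its arguments: {"type":"object","properties":{"deltas":{"type":"array","items":{"type":"array"}},"grip":{"type":"number"},"grip_force":{"type":"number"}},"required":["deltas"]}

```bash
mkdir -p pics; cat > h.py <<'E'
from workcell import *
import numpy as np, cv2
def save(im,n): cv2.imwrite('pics/'+n,im[:,:,::-1])
def ray(c,px):
    K,D,R,t=[np.array(c[k],float) for k in('mtx','D','R','t')]
    u=cv2.undistortPoints(np.array(px,float).reshape(-1,1,2),K,D).reshape(-1,2)
    d=np.c_[u,np.ones(len(u))]@R
    return -R.T@t.ravel(),d
def onz(c,px,z):
    o,d=ray(c,px); return o+d*((z-o[2])/d[:,2])[:,None]
def proj(c,X):
    K,D,R,t=[np.array(c[k],float) for k in('mtx','D','R','t')]
    return cv2.projectPoints(np.array(X,float).reshape(-1,1,3),cv2.Rodrigues(R)[0],t,K,D)[0].reshape(-1,2)
E
python3 - <<'E'
from h import *
ims=[]
for n in('scene','side','wrist'):
    im=grab_frame(n); np.save(n+'.npy',im); save(im,n+'0.png')
    c=calibration(n); print(n,-np.array(c['R']).T@np.array(c['t']).ravel())
    for l in('domed','mushroom','pointed','square','old_tray','new_tray'):
        print(n,l,[(round(r['p'],2),r['bbox']) for r in trace(n,l)][:4])
E
```

```text
scene [902.35514618  14.58229252 605.24612043]
scene domed [(0.6, [290.4, 207.1, 21.9, 37.4])]
scene mushroom [(0.64, [326.2, 203.2, 31.2, 40.6])]
scene pointed [(0.91, [365.5, 202.0, 27.4, 42.9])]
scene square [(0.9, [182.7, 203.7, 38.6, 42.7]), (0.79, [245.8, 209.6, 26.1, 35.4])]
scene old_tray [(0.73, [243.1, 252.1, 158.5, 6.9]), (0.45, [290.1, 207.9, 23.4, 36.9])]
scene new_tray [(0.85, [230.9, 139.1, 140.0, 36.6])]
side [319.88353536 364.00606375 560.24348481]
side domed [(0.78, [296.4, 151.3, 21.2, 42.1])]
side mushroom [(0.71, [267.5, 170.5, 29.7, 42.5]), (0.64, [316.6, 133.5, 24.6, 38.6])]
side pointed [(0.78, [242.9, 188.4, 26.9, 49.1]), (0.78, [188.6, 239.0, 34.0, 38.6])]
side square [(0.89, [314.2, 134.6, 26.2, 38.6]), (0.84, [346.7, 122.8, 22.7, 30.4])]
side old_tray [(0.69, [232.7, 229.7, 27.0, 25.0])]
side new_tray [(0.74, [308.2, 172.2, 123.4, 117.2])]
wrist [575.67232528  80.01295714 384.37173377]
wrist domed [(0.93, [351.0, 162.7, 46.9, 58.3]), (0.66, [360.4, 23.7, 58.7, 54.2])]
wrist mushroom [(0.88, [356.2, 96.9, 57.1, 58.2]), (0.71, [352.0, 228.2, 43.5, 60.6]), (0.3, [339.3, 18.6, 82.8, 74.1])]
wrist pointed [(0.89, [359.7, 25.0, 57.4, 52.9])]
wrist square [(0.9, [339.1, 312.3, 41.8, 33.5]), (0.57, [350.8, 227.8, 47.5, 59.1])]
wrist old_tray [(0.54, [334.4, 18.0, 65.4, 155.9])]
wrist new_tray [(0.95, [185.2, 48.7, 85.8, 236.8])]
```

View pics/scene0.png

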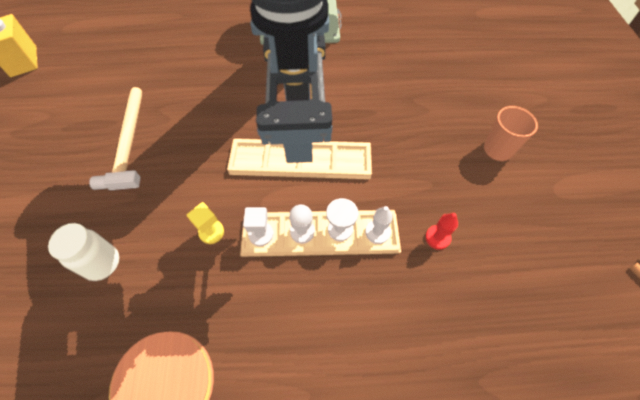

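View pics/wrist0.png

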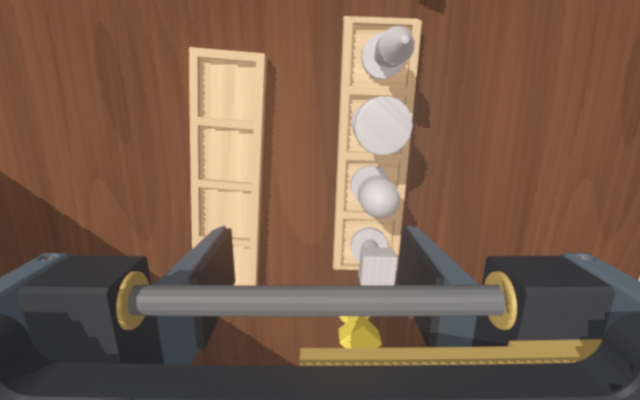

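View pics/side0.png

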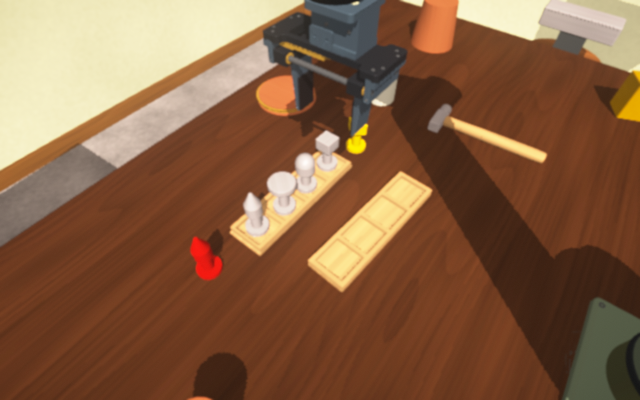

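The scene camera looks back at the robot, so image right is the robot's left.

- **Old tray:** it is the farther one. From the robot's left it holds pointed (382,222), mushroom (342,218), domed (301,222) and square (258,225).
- **Look-alikes:** the red one at (440,230) and the yellow one at (207,223) stand outside the tray. They are not to be touched. The steel-grey ones in the tray are the ones meant.
- **New tray:** it is the nearer one, and empty.

Next is an enlarged crop to confirm this and pick the tray corners.

```bash
python3 - <<'E'
from h import *
s=state(); print(s['ee_pos'],s['ee_rot'],s['gripper_width'])
a=np.load('scene.npy')[130:265,220:410]; save(cv2.resize(a,None,fx=4,fy=4,interpolation=cv2.INTER_CUBIC),'c1.png')
a=np.load('side.npy')[115:295,180:440]; save(cv2.resize(a,None,fx=3,fy=3,interpolation=cv2.INTER_CUBIC),'c2.png')
E
```

```text
[ 5.75001170e+02 -6.35880323e-03  2.27985080e+02] [ 1.79994502e+02 -2.26845119e-04  9.00004467e+01] 90.96490643114299
```

View pics/c1.png

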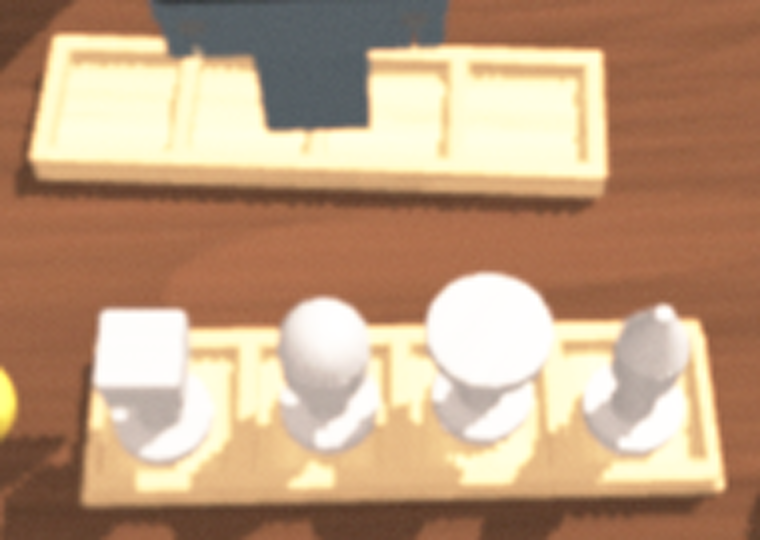

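View pics/c2.png

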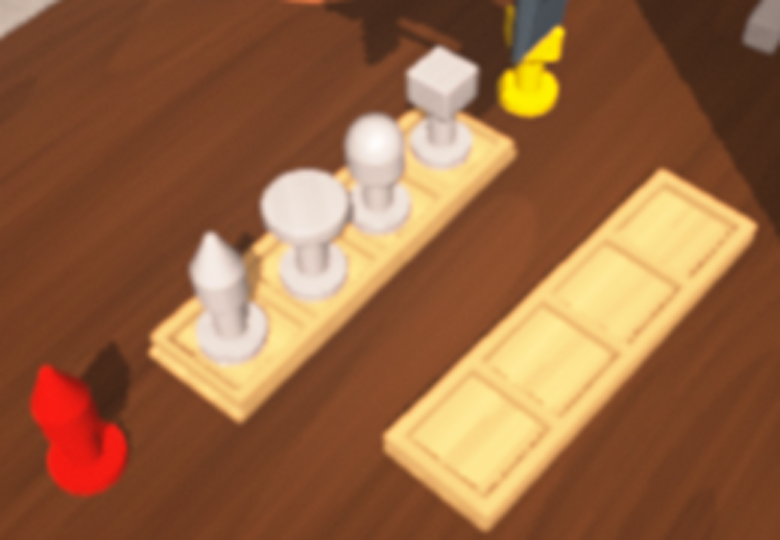

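The crops confirm that the grey-steel stakes in the tray, in order from the robot's left, are pointed, mushroom, domed and square. The red and yellow ones outside are the look-alikes. Next I fit the tray corners and the stake silhouettes.

```bash
cat > fit.py <<'E'
from h import *
from scipy.optimize import least_squares, minimize
C={n:calibration(n) for n in('scene','side','wrist')}
S=lambda u,v:((u+.5)/4-.5+220,(v+.5)/4-.5+130)
D=lambda u,v:((u+.5)/3-.5+180,(v+.5)/3-.5+115)
T={'new':[('scene',S(33,162),38,-140),('scene',S(606,180),38,140),('scene',S(55,36),-38,-140),('scene',S(604,48),-38,140),
 ('side',D(387,437),38,140),('side',D(486,516),-38,140),('side',D(756,225),-38,-140),('side',D(662,168),38,-140),('wrist',(190,48),-38,140),('wrist',(266,54),38,140)],
'old':[('scene',S(700,320),-38,140),('scene',S(724,482),38,140),('side',D(152,337),38,140),('side',D(241,404),-38,140),('side',D(515,150),-38,-140),
 ('wrist',(345,17),-38,140),('wrist',(420,20),38,140),('wrist',(334,269),-38,-140)]}
tr={}
for k,L in T.items():
    def f(p):
        c,s=np.cos(p[2]),np.sin(p[2])
        return np.concatenate([proj(C[n],[p[0]+c*x-s*y,p[1]+s*x+c*y,18])[0]-px for n,px,x,y in L])
    r=least_squares(f,[500,0,0],loss='soft_l1',x_scale=[10,10,.1]); tr[k]=r.x
    print(k,r.x[:2].round(1),np.degrees(r.x[2]).round(2),r.fun.reshape(-1,2).round(1).tolist())
def bay(k,y): p=tr[k]; return p[:2]+y*np.array([-np.sin(p[2]),np.cos(p[2])])
P={'pointed':([(0,22),(10,22),(10,10),(45,10),(45,15),(68,15),(96,.1)],102),
'mushroom':([(0,22),(10,22),(10,10),(58,10),(58,26),(72,26)],34),
'domed':([(0,22),(10,22),(10,10),(45,10),(45,19),(65,19),(72,17),(78,11),(82,.1)],-34),
'square':([(0,22),(10,22),(10,10),(48,10),(48,'s'),(74,'s')],-102)}
A=np.linspace(0,2*np.pi,28)
def render(n,name,x,y,z0,yaw=0):
    m=np.zeros((400*4,640*4),np.uint8); prev=None
    for h,r in P[name][0]:
        o=17*np.array([[1,1],[1,-1],[-1,-1],[-1,1]])@np.array([[np.cos(yaw),np.sin(yaw)],[-np.sin(yaw),np.cos(yaw)]]) if r=='s' else r*np.c_[np.cos(A),np.sin(A)]
        q=proj(C[n],np.c_[o+[x,y],np.full(len(o),z0+h)])*4+2
        if prev is not None: cv2.fillConvexPoly(m,cv2.convexHull(np.r_[prev,q].astype(np.float32)).astype(np.int32),1)
        prev=q
    return cv2.resize(m.astype(np.float32),(640,400),interpolation=cv2.INTER_AREA)
def fitstake(name,guess,cams,z0=10,dets=None):
    M={}
    for n in cams:
        g=render(n,name,*guess,z0)
        best=max([(np.minimum(g,d['pixels']).sum()/np.maximum(g,d['pixels']).sum(),i,d) for i,d in enumerate(trace(n,name))],default=(0,0,None))
        if best[0]>.25: M[n]=best[2]['pixels'].astype(np.float32)
    sq=name=='square'
    def cost(p,ns): 
        v=0
        for n in ns:
            g=render(n,name,p[0],p[1],z0,p[2]/50 if sq else 0); v-=np.minimum(g,M[n]).sum()/np.maximum(g,M[n]).sum()
        return v/len(ns)
    def solve(ns):
        g=np.array([*guess]+([0] if sq else []),float); sx=np.r_[[g],g+5*np.eye(len(g))]
        r=minimize(cost,g,args=(ns,),method='Nelder-Mead',options=dict(initial_simplex=sx,xatol=.1,fatol=1e-4)); return r
    out={n:(solve([n]).x.round(1),) for n in M} ; r=solve(list(M))
    print(name,'guess',np.round(guess,1),'all',r.x.round(1),round(-r.fun,3),{n:(v[0].tolist(),) for n,v in out.items()})
    return r.x
E
python3 - <<'E'
from fit import *
print({k:bay('new',y).round(1).tolist() for k,y in zip(('square','domed','mushroom','pointed'),(102,34,-34,-102))})
for k,(_,y) in P.items(): fitstake(k,bay('old',y),('scene','side','wrist'))
E
```

```text
new [474.1  -5. ] -5.03 [[-0.5, -0.7], [0.0, -0.4], [0.3, 0.2], [-0.7, 1.4], [-1.8, -0.8], [-0.6, 0.4], [-0.2, -0.1], [-0.6, 0.3], [-0.3, -0.1], [-1.0, 0.4]]
old [638.   24.5] -1.32 [[0.2, 0.0], [-0.3, -1.4], [-1.5, -0.0], [-1.1, 0.0], [0.6, -4.7], [-0.9, 0.0], [1.0, -0.6], [-0.3, 5.7]]
{'square': [483.0, 96.6], 'domed': [477.1, 28.8], 'mushroom': [471.1, -38.9], 'pointed': [465.2, -106.7]}
pointed guess [640.3 126.4] all [643.2 128.9] 0.922 {'scene': ([643.2, 128.9],), 'side': ([643.1, 128.2],), 'wrist': ([643.5, 130.3],)}
mushroom guess [638.8  58.4] all [635.3  63.2] 0.92 {'scene': ([636.5, 62.1],), 'side': ([636.2, 62.8],), 'wrist': ([634.2, 63.8],)}
domed guess [637.2  -9.5] all [635.8  -4.9] 0.945 {'scene': ([635.8, -6.0],), 'side': ([635.6, -4.8],), 'wrist': ([635.8, -4.3],)}
square guess [635.6 -77.5] all [637.9 -78.8   1.2] 0.916 {'scene': ([638.7, -79.0, -0.6],), 'side': ([637.4, -77.4, -3.6],), 'wrist': ([637.2, -76.6, 3.9],)}
```

Tool x is world +y, tool y is world +x and tool z is down. The fingers already close across the row. I start with the pointed stake.

Call:
send_rows(
  deltas=[
    [[0.052,0.027,0],[0,0,0]],
    [[0.052,0.027,0],[0,0,0]],
    [[0.052,0.027,0],[0,0,0]],
    [[0.052,0.027,0],[0,0,0]],
    [[0.05,0.028,0.03],[0,0,0]],
    [[0,0,0.08],[0,0,0]],
    [[0,0,0.08],[0,0,0]],
    [[0,0,0.08],[0,0,0]],
    [[0,0,0.04],[0,0,0]],
    [[0,0,0.022],[0,0,0]],
  ],
  grip=0,
)

```text
time_s: 2.65
ee_pos: [641.7, 128.8, 59.4]
ee_rot: [-179.8, 0.0, 90.0]
force: [-0.1, 0.7, 0.5]
gripper_width: 91.0
gripper_force: 0.0
```

Call:
send_rows(
  deltas=[
    [[0,0,0],[0,0,0]],
    [[0,0,0],[0,0,0]],
    [[0,0,0],[0,0,0]],
    [[0,0,0],[0,0,0]],
    [[0,0,0],[0,0,0]],
    [[0,0,0],[0,0,0]],
    [[0,0,0],[0,0,0]],
    [[0,0,0],[0,0,0]],
  ],
  grip=0.8,
  grip_force=25,
)

```text
time_s: 3.45
ee_pos: [643.0, 129.0, 62.0]
ee_rot: [-180.0, 0.0, 90.0]
force: [-2.1, 0.6, 1.7]
gripper_width: 30.0
gripper_force: 1.7
```

Call:
send_rows(
  deltas=[
    [[0,0,0],[0,0,0]],
    [[0,0,0],[0,0,0]],
    [[0,0,0],[0,0,0]],
    [[0,0,0],[0,0,0]],
    [[0,0,-0.02],[0,0,0]],
    [[0,0,-0.04],[0,0,0]],
    [[0,0,-0.06],[0,0,0]],
    [[0,0,-0.06],[0,0,0]],
    [[0,0,-0.04],[0,0,0]],
    [[0,0,-0.02],[0,0,0]],
  ],
)

```text
time_s: 4.45
ee_pos: [643.8, 129.1, 184.2]
ee_rot: [179.8, -0.0, 90.0]
force: [0.4, 0.2, -4.2]
gripper_width: 29.5
gripper_force: 25.0
```

Call:
send_rows(
  deltas=[
    [[-0.022,-0.016,0],[0,0,0]],
    [[-0.04,-0.03,0],[0,0,0]],
    [[-0.058,-0.044,0],[0,0,0]],
    [[-0.058,-0.044,0],[0,0,0]],
    [[-0.058,-0.044,0],[0,0,0]],
    [[-0.058,-0.044,0],[0,0,0]],
    [[-0.058,-0.044,0],[0,0,0]],
    [[-0.058,-0.044,0],[0,0,0]],
    [[-0.04,-0.03,0],[0,0,0]],
    [[-0.022,-0.016,0],[0,0,0]],
  ],
)

```text
time_s: 5.45
ee_pos: [461.7, -108.4, 180.5]
ee_rot: [-179.8, -0.0, 89.9]
force: [-0.1, 0.4, -4.4]
gripper_width: 29.1
gripper_force: 25.0
```

Call:
send_rows(
  deltas=[
    [[0,0,0.02],[0,0,0]],
    [[0,0,0.04],[0,0,0]],
    [[0,0,0.05],[0,0,0]],
    [[0,0,0.04],[0,0,0]],
    [[0,0,0.03],[0,0,0]],
    [[0,0,0.02],[0,0,0]],
    [[0,0,0.016],[0,0,0]],
    [[0,0,0.01],[0,0,0]],
    [[0,0,0.006],[0,0,0]],
    [[0,0,0.002],[0,0,0]],
  ],
)

```text
time_s: 6.45
ee_pos: [465.3, -107.0, 65.0]
ee_rot: [180.0, 0.0, 90.0]
force: [0.6, -0.5, -3.7]
gripper_width: 29.6
gripper_force: 25.0
```

```bash
python3 - <<'E'
from h import *
im=grab_frame('side'); save(cv2.resize(im[130:295,280:450],None,fx=3.5,fy=3.5,interpolation=cv2.INTER_CUBIC),'p1.png')
E
```

```text
(no output)
```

View pics/p1.png

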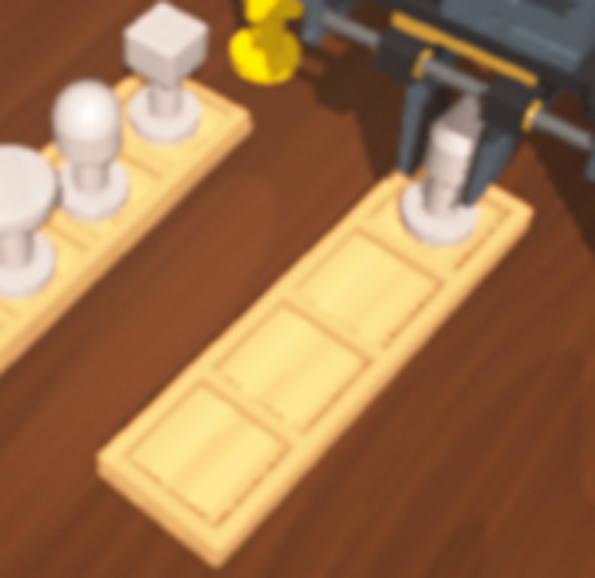

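The stake hangs upright about 3 mm over the rightmost bay, with its foot at (440,213) inside the walls. I lower it the rest of the way.

Call:
send_rows(
  deltas=[
    [[0,0,0.002],[0,0,0]],
    [[0,0,0.002],[0,0,0]],
    [[0,0,0.002],[0,0,0]],
    [[0,0,0],[0,0,0]],
    [[0,0,0],[0,0,0]],
  ],
)

```text
time_s: 7.0
ee_pos: [465.0, -107.0, 62.0]
ee_rot: [180.0, 0.0, 90.0]
force: [0.5, -0.4, -3.7]
gripper_width: 29.8
gripper_force: 25.0
```

Call:
send_rows(
  deltas=[
    [[0,0,0.001],[0,0,0]],
    [[0,0,0],[0,0,0]],
    [[0,0,0.001],[0,0,0]],
    [[0,0,0],[0,0,0]],
  ],
)

```text
time_s: 7.4
ee_pos: [465.1, -107.0, 61.9]
ee_rot: [180.0, 0.0, 90.0]
force: [-3.1, 0.5, 6.9]
gripper_width: 29.4
gripper_force: 25.0
```

Call:
send_rows(
  deltas=[
    [[0,0,0],[0,0,0]],
    [[0,0,0],[0,0,0]],
    [[0,0,0],[0,0,0]],
    [[0,0,0],[0,0,0]],
    [[0,0,0],[0,0,0]],
    [[0,0,-0.02],[0,0,0]],
    [[0,0,-0.05],[0,0,0]],
    [[0,0,-0.08],[0,0,0]],
    [[0,0,-0.07],[0,0,0]],
    [[0,0,-0.024],[0,0,0]],
  ],
  grip=0,
)

```text
time_s: 8.4
ee_pos: [467.0, -107.5, 187.2]
ee_rot: [179.6, 0.1, 90.0]
force: [1.2, 0.0, -0.6]
gripper_width: 91.4
gripper_force: 0.0
```

Call:
send_rows(
  deltas=[
    [[0.02,0.02,0],[0,0,0]],
    [[0.05,0.05,0],[0,0,0]],
    [[0.06,0.06,0],[0,0,0]],
    [[0.06,0.06,0],[0,0,0]],
    [[0.06,0.06,0],[0,0,0]],
    [[0.05,0.05,0],[0,0,0]],
    [[0.03,0.03,0],[0,0,0]],
    [[0.01,0.01,0],[0,0,0]],
    [[0,0,0],[0,0,0]],
  ],
)

```text
time_s: 9.3
ee_pos: [634.6, 63.9, 180.8]
ee_rot: [-179.8, 0.0, 90.1]
force: [0.1, 0.4, 0.4]
gripper_width: 91.1
gripper_force: 0.0
```

Call:
send_rows(
  deltas=[
    [[0,0,0.03],[0,0,0]],
    [[0,0,0.06],[0,0,0]],
    [[0,0,0.06],[0,0,0]],
    [[0,0,0.04],[0,0,0]],
    [[0,0,0.026],[0,0,0]],
    [[0,0,0.01],[0,0,0]],
    [[0,0,0],[0,0,0]],
    [[0,0,0],[0,0,0]],
  ],
)

```text
time_s: 10.1
ee_pos: [635.7, 62.9, 71.1]
ee_rot: [179.9, -0.0, 90.0]
force: [0.0, -0.2, 1.4]
gripper_width: 91.4
gripper_force: 0.0
```

Call:
send_rows(
  deltas=[
    [[0,0,0],[0,0,0]],
    [[0,0,0],[0,0,0]],
    [[0,0,0],[0,0,0]],
    [[0,0,0],[0,0,0]],
    [[0,0,0],[0,0,0]],
    [[0,0,0],[0,0,0]],
    [[0,0,0],[0,0,0]],
    [[0,0,0],[0,0,0]],
    [[0,0,0],[0,0,0]],
    [[0,0,0],[0,0,0]],
  ],
  grip=0.7,
  grip_force=30,
)

```text
time_s: 11.1
ee_pos: [634.8, 63.0, 70.0]
ee_rot: [-180.0, 0.0, 90.0]
force: [-1.0, -0.4, 1.9]
gripper_width: 51.0
gripper_force: 30.0
```

Call:
send_rows(
  deltas=[
    [[0,0,-0.01],[0,0,0]],
    [[0,0,-0.03],[0,0,0]],
    [[0,0,-0.05],[0,0,0]],
    [[0,0,-0.06],[0,0,0]],
    [[0,0,-0.05],[0,0,0]],
    [[0,0,-0.03],[0,0,0]],
    [[0,0,-0.01],[0,0,0]],
    [[0,0,0],[0,0,0]],
  ],
)

```text
time_s: 11.9
ee_pos: [635.1, 63.0, 190.0]
ee_rot: [180.0, 0.0, 90.0]
force: [0.8, -0.8, -3.3]
gripper_width: 50.9
gripper_force: 30.0
```

Call:
send_rows(
  deltas=[
    [[-0.01,-0.016,0],[0,0,0]],
    [[-0.018,-0.03,0],[0,0,0]],
    [[-0.024,-0.04,0],[0,0,0]],
    [[-0.024,-0.04,0],[0,0,0]],
    [[-0.024,-0.04,0],[0,0,0]],
    [[-0.024,-0.04,0],[0,0,0]],
    [[-0.024,-0.04,0],[0,0,0]],
    [[-0.024,-0.036,0],[0,0,0]],
    [[-0.02,-0.03,0],[0,0,0]],
    [[-0.012,-0.016,0],[0,0,0]],
  ],
)

```text
time_s: 12.9
ee_pos: [468.8, -39.7, 189.2]
ee_rot: [-179.9, -0.0, 90.0]
force: [0.1, 0.6, -3.7]
gripper_width: 51.6
gripper_force: 30.0
```

Call:
send_rows(
  deltas=[
    [[0,0,0.02],[0,0,0]],
    [[0,0,0.04],[0,0,0]],
    [[0,0,0.05],[0,0,0]],
    [[0,0,0.04],[0,0,0]],
    [[0,0,0.03],[0,0,0]],
    [[0,0,0.02],[0,0,0]],
    [[0,0,0.016],[0,0,0]],
    [[0,0,0.01],[0,0,0]],
    [[0,0,0.006],[0,0,0]],
    [[0,0,0.002],[0,0,0]],
  ],
)

```text
time_s: 13.9
ee_pos: [471.3, -39.0, 73.0]
ee_rot: [180.0, 0.0, 90.0]
force: [-0.1, 0.4, -3.4]
gripper_width: 51.5
gripper_force: 30.0
```

Call:
send_rows(
  deltas=[
    [[0,0,0.002],[0,0,0]],
    [[0,0,0.002],[0,0,0]],
    [[0,0,0.001],[0,0,0]],
    [[0,0,0],[0,0,0]],
    [[0,0,0],[0,0,0]],
  ],
)

```text
time_s: 14.4
ee_pos: [471.1, -39.0, 70.6]
ee_rot: [180.0, 0.0, 90.0]
force: [0.4, -0.9, -4.0]
gripper_width: 51.1
gripper_force: 30.0
```

Call:
send_rows(
  deltas=[
    [[0,0,0.001],[0,0,0]],
    [[0,0,0],[0,0,0]],
    [[0,0,0.001],[0,0,0]],
    [[0,0,0],[0,0,0]],
    [[0,0,0],[0,0,0]],
  ],
)

```text
time_s: 14.9
ee_pos: [471.2, -39.0, 69.9]
ee_rot: [180.0, 0.0, 90.0]
force: [-1.7, 0.2, 4.6]
gripper_width: 51.0
gripper_force: 30.0
```

Call:
send_rows(
  deltas=[
    [[0,0,0],[0,0,0]],
    [[0,0,0],[0,0,0]],
    [[0,0,0],[0,0,0]],
    [[0,0,0],[0,0,0]],
    [[0,0,0],[0,0,0]],
    [[0,0,-0.02],[0,0,0]],
    [[0,0,-0.05],[0,0,0]],
    [[0,0,-0.07],[0,0,0]],
    [[0,0,-0.06],[0,0,0]],
    [[0,0,-0.029],[0,0,0]],
  ],
  grip=0,
)

```text
time_s: 15.9
ee_pos: [472.4, -39.1, 187.5]
ee_rot: [179.7, 0.0, 90.0]
force: [-0.6, 0.1, -0.0]
gripper_width: 91.2
gripper_force: 0.0
```

Call:
send_rows(
  deltas=[
    [[0.004,0.02,0],[0,0,0]],
    [[0.01,0.05,0],[0,0,0]],
    [[0.012,0.06,0],[0,0,0]],
    [[0.012,0.06,0],[0,0,0]],
    [[0.012,0.06,0],[0,0,0]],
    [[0.01,0.05,0],[0,0,0]],
    [[0.006,0.02,0],[0,0,0]],
    [[0.002,0.01,0],[0,0,0]],
    [[0,0,0],[0,0,0]],
  ],
)

```text
time_s: 16.8
ee_pos: [635.6, -4.9, 183.2]
ee_rot: [-179.9, 0.0, 90.0]
force: [0.8, 0.4, -0.0]
gripper_width: 91.3
gripper_force: 0.0
```

Call:
send_rows(
  deltas=[
    [[0,0,0.03],[0,0,0]],
    [[0,0,0.06],[0,0,0]],
    [[0,0,0.06],[0,0,0]],
    [[0,0,0.05],[0,0,0]],
    [[0,0,0.03],[0,0,0]],
    [[0,0,0.012],[0,0,0]],
    [[0,0,0],[0,0,0]],
    [[0,0,0],[0,0,0]],
  ],
)

```text
time_s: 17.6
ee_pos: [636.4, -5.1, 64.1]
ee_rot: [179.9, 0.0, 90.0]
force: [0.3, -1.4, 0.8]
gripper_width: 91.1
gripper_force: 0.0
```

Call:
send_rows(
  deltas=[
    [[0,0,0],[0,0,0]],
    [[0,0,0],[0,0,0]],
    [[0,0,0],[0,0,0]],
    [[0,0,0],[0,0,0]],
    [[0,0,0],[0,0,0]],
    [[0,0,0],[0,0,0]],
    [[0,0,0],[0,0,0]],
    [[0,0,0],[0,0,0]],
    [[0,0,0],[0,0,0]],
    [[0,0,0],[0,0,0]],
  ],
  grip=0.8,
)

```text
time_s: 18.6
ee_pos: [635.7, -5.0, 62.9]
ee_rot: [-180.0, 0.0, 90.0]
force: [-1.8, 0.1, 0.0]
gripper_width: 37.5
gripper_force: 30.0
```

Call:
send_rows(
  deltas=[
    [[0,0,-0.01],[0,0,0]],
    [[0,0,-0.03],[0,0,0]],
    [[0,0,-0.05],[0,0,0]],
    [[0,0,-0.06],[0,0,0]],
    [[0,0,-0.05],[0,0,0]],
    [[0,0,-0.03],[0,0,0]],
    [[0,0,-0.01],[0,0,0]],
    [[0,0,0],[0,0,0]],
  ],
)

```text
time_s: 19.4
ee_pos: [636.1, -5.0, 183.2]
ee_rot: [179.9, 0.0, 90.0]
force: [0.3, -0.0, -3.5]
gripper_width: 37.1
gripper_force: 30.0
```

Call:
send_rows(
  deltas=[
    [[0.004,-0.016,0],[0,0,0]],
    [[0.006,-0.03,0],[0,0,0]],
    [[0.008,-0.04,0],[0,0,0]],
    [[0.008,-0.04,0],[0,0,0]],
    [[0.008,-0.04,0],[0,0,0]],
    [[0.008,-0.04,0],[0,0,0]],
    [[0.008,-0.04,0],[0,0,0]],
    [[0.008,-0.036,0],[0,0,0]],
    [[0.006,-0.02,0],[0,0,0]],
    [[0.004,-0.016,0],[0,0,0]],
  ],
)

```text
time_s: 20.4
ee_pos: [475.8, 29.2, 182.3]
ee_rot: [-179.9, -0.0, 90.0]
force: [-0.4, -0.3, -3.4]
gripper_width: 37.2
gripper_force: 30.0
```

Call:
send_rows(
  deltas=[
    [[0,0,0.02],[0,0,0]],
    [[0,0,0.04],[0,0,0]],
    [[0,0,0.05],[0,0,0]],
    [[0,0,0.04],[0,0,0]],
    [[0,0,0.03],[0,0,0]],
    [[0,0,0.02],[0,0,0]],
    [[0,0,0.016],[0,0,0]],
    [[0,0,0.01],[0,0,0]],
    [[0,0,0.006],[0,0,0]],
    [[0,0,0.002],[0,0,0]],
  ],
)

```text
time_s: 21.4
ee_pos: [477.3, 29.0, 66.0]
ee_rot: [180.0, -0.0, 90.0]
force: [-0.8, -0.4, -3.0]
gripper_width: 37.1
gripper_force: 30.0
```

Call:
send_rows(
  deltas=[
    [[0,0,0.002],[0,0,0]],
    [[0,0,0.002],[0,0,0]],
    [[0,0,0.001],[0,0,0]],
    [[0,0,0],[0,0,0]],
    [[0,0,0.001],[0,0,0]],
    [[0,0,0],[0,0,0]],
    [[0,0,0],[0,0,0]],
  ],
)

```text
time_s: 22.1
ee_pos: [477.1, 29.0, 63.0]
ee_rot: [180.0, -0.0, 90.0]
force: [-0.0, 0.1, -2.7]
gripper_width: 37.5
gripper_force: 30.0
```

Call:
send_rows(
  deltas=[
    [[0,0,0.001],[0,0,0]],
    [[0,0,0],[0,0,0]],
    [[0,0,0],[0,0,0]],
  ],
)

```text
time_s: 22.4
ee_pos: [477.1, 29.0, 62.8]
ee_rot: [180.0, -0.0, 90.0]
force: [-1.0, -0.0, 3.1]
gripper_width: 36.9
gripper_force: 30.0
```

Call:
send_rows(
  deltas=[
    [[0,0,0],[0,0,0]],
    [[0,0,0],[0,0,0]],
    [[0,0,0],[0,0,0]],
    [[0,0,0],[0,0,0]],
    [[0,0,0],[0,0,0]],
    [[0,0,-0.02],[0,0,0]],
    [[0,0,-0.05],[0,0,0]],
    [[0,0,-0.08],[0,0,0]],
    [[0,0,-0.06],[0,0,0]],
    [[0,0,-0.032],[0,0,0]],
  ],
  grip=0,
)

```text
time_s: 23.4
ee_pos: [478.3, 29.1, 187.1]
ee_rot: [179.7, -0.0, 90.0]
force: [0.4, 0.4, -0.1]
gripper_width: 91.4
gripper_force: 0.0
```

Call:
send_rows(
  deltas=[
    [[-0.014,0.02,0],[0,0,0]],
    [[-0.034,0.05,0],[0,0,0]],
    [[-0.04,0.06,0],[0,0,0]],
    [[-0.04,0.06,0],[0,0,0]],
    [[-0.04,0.06,0],[0,0,0]],
    [[-0.026,0.042,0],[0,0,0]],
    [[-0.014,0.02,0],[0,0,0]],
    [[-0.006,0.01,0],[0,0,0]],
    [[0,0,0],[0,0,0]],
  ],
)

```text
time_s: 24.3
ee_pos: [637.7, -78.1, 182.7]
ee_rot: [-179.9, -0.0, 90.0]
force: [-1.4, 0.1, 0.6]
gripper_width: 91.0
gripper_force: 0.0
```

Call:
send_rows(
  deltas=[
    [[0,0,0.03],[0,0,0]],
    [[0,0,0.06],[0,0,0]],
    [[0,0,0.06],[0,0,0]],
    [[0,0,0.05],[0,0,0]],
    [[0,0,0.025],[0,0,0]],
    [[0,0,0.01],[0,0,0]],
    [[0,0,0],[0,0,0]],
    [[0,0,0],[0,0,0]],
  ],
)

```text
time_s: 25.1
ee_pos: [638.8, -78.0, 67.4]
ee_rot: [179.9, 0.0, 90.0]
force: [-0.3, -0.2, 0.1]
gripper_width: 91.3
gripper_force: 0.0
```

Call:
send_rows(
  deltas=[
    [[0,0,0],[0,0,0]],
    [[0,0,0],[0,0,0]],
    [[0,0,0],[0,0,0]],
    [[0,0,0],[0,0,0]],
    [[0,0,0],[0,0,0]],
    [[0,0,0],[0,0,0]],
    [[0,0,0],[0,0,0]],
    [[0,0,0],[0,0,0]],
    [[0,0,0],[0,0,0]],
    [[0,0,0],[0,0,0]],
  ],
  grip=0.8,
)

```text
time_s: 26.1
ee_pos: [637.8, -78.0, 65.9]
ee_rot: [-180.0, 0.0, 90.0]
force: [-0.2, -0.9, 0.2]
gripper_width: 33.9
gripper_force: 30.0
```

Call:
send_rows(
  deltas=[
    [[0,0,-0.01],[0,0,0]],
    [[0,0,-0.03],[0,0,0]],
    [[0,0,-0.05],[0,0,0]],
    [[0,0,-0.06],[0,0,0]],
    [[0,0,-0.05],[0,0,0]],
    [[0,0,-0.03],[0,0,0]],
    [[0,0,-0.01],[0,0,0]],
    [[0,0,0],[0,0,0]],
  ],
)

```text
time_s: 26.9
ee_pos: [638.1, -77.9, 186.2]
ee_rot: [180.0, -0.0, 90.0]
force: [-0.2, -0.4, -3.3]
gripper_width: 33.7
gripper_force: 30.0
```

Call:
send_rows(
  deltas=[
    [[0.016,-0.014,0],[0,0,0]],
    [[0.032,-0.03,0],[0,0,0]],
    [[0.044,-0.038,0],[0,0,0]],
    [[0.044,-0.038,0],[0,0,0]],
    [[0.044,-0.038,0],[0,0,0]],
    [[0.044,-0.038,0],[0,0,0]],
    [[0.044,-0.038,0],[0,0,0]],
    [[0.039,-0.036,0],[0,0,0]],
    [[0.028,-0.026,0],[0,0,0]],
    [[0.014,-0.014,0],[0,0,0]],
  ],
)

```text
time_s: 27.9
ee_pos: [480.4, 97.6, 184.9]
ee_rot: [-179.8, 0.0, 90.1]
force: [0.3, 0.1, -2.3]
gripper_width: 34.0
gripper_force: 30.0
```

Call:
send_rows(
  deltas=[
    [[0,0,0.02],[0,0,0]],
    [[0,0,0.04],[0,0,0]],
    [[0,0,0.05],[0,0,0]],
    [[0,0,0.04],[0,0,0]],
    [[0,0,0.03],[0,0,0]],
    [[0,0,0.02],[0,0,0]],
    [[0,0,0.016],[0,0,0]],
    [[0,0,0.01],[0,0,0]],
    [[0,0,0.006],[0,0,0]],
    [[0,0,0.002],[0,0,0]],
  ],
)

```text
time_s: 28.9
ee_pos: [483.3, 96.5, 69.0]
ee_rot: [180.0, -0.0, 90.0]
force: [0.0, 0.5, -3.2]
gripper_width: 33.9
gripper_force: 30.0
```

Call:
send_rows(
  deltas=[
    [[0,0,0.002],[0,0,0]],
    [[0,0,0.002],[0,0,0]],
    [[0,0,0.001],[0,0,0]],
    [[0,0,0],[0,0,0]],
    [[0,0,0.001],[0,0,0]],
    [[0,0,0],[0,0,0]],
    [[0,0,0],[0,0,0]],
  ],
)

```text
time_s: 29.6
ee_pos: [483.1, 96.5, 66.0]
ee_rot: [180.0, -0.0, 90.0]
force: [0.4, 0.9, -3.2]
gripper_width: 33.9
gripper_force: 30.0
```

Call:
send_rows(
  deltas=[
    [[0,0,0.001],[0,0,0]],
    [[0,0,0],[0,0,0]],
    [[0,0,0],[0,0,0]],
  ],
)

```text
time_s: 29.9
ee_pos: [483.1, 96.5, 65.9]
ee_rot: [180.0, -0.0, 90.0]
force: [-1.0, -0.6, 3.2]
gripper_width: 33.4
gripper_force: 30.0
```

Contact. I release, lift clear and move away so the tray can be checked.

Call:
send_rows(
  deltas=[
    [[0,0,0],[0,0,0]],
    [[0,0,0],[0,0,0]],
    [[0,0,0],[0,0,0]],
    [[0,0,0],[0,0,0]],
    [[0,0,0],[0,0,0]],
    [[0,0,-0.02],[0,0,0]],
    [[0,0,-0.05],[0,0,0]],
    [[0,0,-0.08],[0,0,0]],
    [[0,0,-0.08],[0,0,0]],
    [[0,0,-0.08],[0,0,0]],
  ],
  grip=0,
)

```text
time_s: 30.9
ee_pos: [482.8, 96.4, 222.8]
ee_rot: [180.0, -0.0, 90.0]
force: [0.4, 0.4, 0.2]
gripper_width: 91.3
gripper_force: 0.0
```

Call:
send_rows(
  deltas=[
    [[0,-0.04,-0.02],[0,0,0]],
    [[0,-0.06,0],[0,0,0]],
    [[0,-0.04,0],[0,0,0]],
    [[0,-0.02,0],[0,0,0]],
    [[0,0,0],[0,0,0]],
    [[0,0,0],[0,0,0]],
  ],
)

```text
time_s: 31.5
ee_pos: [403.9, 96.6, 230.9]
ee_rot: [179.9, -0.0, 90.0]
force: [1.1, -0.4, 0.0]
gripper_width: 91.2
gripper_force: 0.0
```

```bash
python3 - <<'E'
from fit import *
a=grab_frame('scene'); b=grab_frame('side')
print(state()['ee_pos'])
B=dict(zip(('square','domed','mushroom','pointed'),(102,34,-34,-102)))
for k,y in B.items(): fitstake(k,bay('new',y),('scene','side'))
save(np.vstack([cv2.resize(a[60:280,60:480],(560,293)),cv2.resize(b[110:300,180:550],(560,288))]),'end.png')
E
```

```text
new [470.9  -3.3] -3.82 [[0.7, -0.8], [1.1, -3.1], [0.7, 0.0], [-0.5, -1.0], [0.0, 2.3], [2.2, 3.1], [-0.2, 0.2], [-1.1, 1.0], [160.6, 94.8], [153.9, 93.6]]
old [519.6 118. ] -10.96 [[41.7, -44.5], [36.4, -51.8], [2.1, 64.4], [0.7, 76.9], [33.4, 59.6], [75.7, 0.5], [73.0, 14.2], [24.2, 0.2]]
[404.05679199  96.59096065 230.53196079]
square guess [477.7  98.5] all [484.1  95.2   3.1] 0.918 {'scene': ([483.6, 95.1, -2.5],), 'side': ([483.9, 95.4, 3.7],)}
domed guess [473.1  30.7] all [477.1  27.8] 0.924 {'scene': ([475.9, 27.7],), 'side': ([477.5, 28.4],)}
mushroom guess [468.6 -37.2] all [470.6 -40. ] 0.888 {'scene': ([471.2, -39.8],), 'side': ([470.8, -39.5],)}
pointed guess [ 464.1 -105. ] all [ 464.8 -108.1] 0.711 {'scene': ([464.3, -107.8],), 'side': ([465.3, -109.6],)}
```

View pics/end.png

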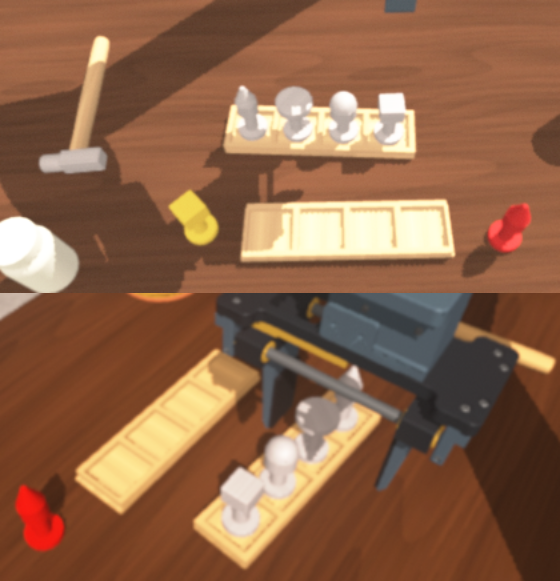

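The picture shows all four stakes upright in the near tray, reversed: pointed (250,115), mushroom (295,110), domed (343,110) and square (390,115) from image left, which is the robot's right. Measured positions are within about 2 mm of the bay centres. The hammer and the jar are where they were.

```bash
python3 -c "
from workcell import *
print(job_done())"
```

```text
the job is handed in; nothing more can be done
None
```

The four stakes stand upright in the near tray in reversed order (from the robot's left: square, domed, mushroom, pointed), and the job was handed in at about 32 s on the robot's clock; the script returned no verdict, and the beaker was out of frame in the last picture, though the arm never went near it.

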